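Load and tighten the pellet press

TASK

Push the loaded carrier fully home under the screw of the little pellet press. Then screw the T-handle down clockwise, taking alternate ends through repeated half turns, until the spring foot bears on the plunger and the handle turns noticeably heavier; from there tighten about an eighth of a turn more and no further, then let go, leaving the glassware beside the press alone.

Things in the scene. Friction and masses are not known exactly. Their poses are not given: they have to be found in the camera images.
- press: Fixed press. Grey base 220 x 124 x 12; columns 16 thick at y=+-50; crosshead 38 (x) x 124 (y), 118 to 142 high, brass nut on it up to 148; two guide rails along x, 60 apart, tops 22 high; heights from worktop. Origin: on the vertical screw axis at worktop level. x runs along the rails inward to the back stop (within 0.3 rad of world x); the rails' open end is at -x.
- screw: Vertical screw with all it carries. Origin: on its axis at the T-bar's centre line, 220 mm above the worktop when fully up, about 180 to 200 when tight. Sinks 30 mm per turn clockwise from above (4.775 mm per rad), stays where left. Constant drag 0.38 N m (7.3 N at 52 mm out); each 10 N on the foot adds 0.048 N m (0.9 N). Foot underside, 38 across, is 131 below this origin when free.
- red_ball (a point): Centre of the red ball, 20 mm across, on one end of the level T-bar, 80 mm from the screw axis. Bar 12 mm thick; hub 26 across, 15 below to 11 above the bar's centre line; the bare bar, 13 to 70 mm out, may be gripped or pushed. Drag is felt in full while turning; when the hand halts, part relaxes (1 to 3 N left, 4 to 6.5 N under load). Red starts at press +y, or turned from there by up to 0.6 rad clockwise or 0.35 rad the other way.
- black_ball (a point): Centre of the black ball on the other end of the bar, 80 mm from the axis. The foot under the screw is sprung with preload: when it meets the plunger its load jumps from 0 to 45 N in 1 to 2 mm of sinking, then grows 5 N per mm for 6 mm of give, then the spring is solid and the load soars.
- carrier: Loose carrier, about 0.45 kg, on the press base between the rails, pulled out 30 to 50 mm to -x. Plate 160 x 56 x 8 mm; origin under the die's axis at the plate's underside, 12 above worktop; axes as the press. Brass die 46 across; in it a plunger, dark cap 28 across, top 56 to 70 mm above the worktop depending on its filling (not measured); it does not sink under proper load.
- die_axis (a point): Point on the die's axis at the top of the carrier's plate, 20 mm above the worktop. It stands on the screw axis (within about 2 mm sideways) when the carrier's back edge is against the back stop.
- tab (a point): Centre of the carrier's blue upright tab, 10 (x) x 34 (y) x 36 mm (from 20 to 56 mm above the worktop), 115 mm to -x of the die axis; it is for pushing or pinching.
- beaker: Glass beaker, 70 mm across, 86 mm high, bystander to the +y side of the press. Origin: centre of underside.
- dropper: Brown dropper bottle, 33 mm across, 94 mm high, bystander to the -y side. Origin: centre of underside.
- vial: Vial with blue cap, 21 mm across, 68 mm high, bystander to the -y side. Origin: centre of underside.

How it is judged:
By the outcome, as a careful person would: the job done as asked, in the order asked, and still so for the second after the job is handed in, with the robot touching nothing.
It also fails if it takes over 72 s, if anything falls off the work surface, if the arm or the gripper's body presses on something with over 40 N, if the wrist force passes 120 N, or if a joint passes its speed limit or range.

ROBOT

A 6-joint arm with a two-finger parallel gripper is mounted at the origin on a cart in front of the work surface, level with it; the furniture and walls round the work are solid. World frame = base frame: x ahead of the robot, y to its left, z up, the work surface at z = 0. Lengths are in m, angles in degrees, forces in N, time in s.
With the tool pointing down it reaches from about 0.325 to 0.75 m from the base axis. Payload 7.6 kg.
Tool frame: the origin (TCP) lies at the very end of the fingers, on their centre line; the grasp point (between the pads) lies 19 mm behind it; z points along the fingers, x is the direction in which the jaws open and shut, and the axes are right-handed (so a half turn about z gives the same grasp; the last joint's range is limited). The gripper opens to 85 mm and grips with 20 to 120 N. Pads are 22 mm wide; open, the fingers measure 114 mm over their backs; the gripper's body (76 mm by 85 mm) begins 54 mm behind the grasp point. The pads swing forward as they close: fully open they stand 13 mm farther back than shut.
Start: joints at [61.347, 2.991, 80.254, -0, 96.75, -4.028], TCP at [0.219, 0.477, 0.231] pointing down, gripper open.
Joint ranges: [-166.34, 166.34], [-52.06, 124.39], [6.96, 135.62], [-60.46, 240.46], [14.63, 156.25], [-167.68, 167.68]. Speed limits (degrees/s): [147.25, 147.25, 172.46, 180, 180, 180].

INTERFACE

Orientations are given as [roll, pitch, yaw] about the fixed x, y, z axes, in that order (R = Rz(yaw) Ry(pitch) Rx(roll)).
In Python, from station import manip, eyes gives the robot as it stands.
- The arm moves only by the tool move_arm, never from a script. Its argument "plan" is a list of rows, each an object of numbers: "x", "y", "z": the shift along the tool's x, y, z in cm; "twist": the turn about the tool's z in rad; "grip": the opening, from 0 (shut) to 1 (fully open). A call has 1 to 5 rows; each row is the pose to reach, as a shift and turn from the pose commanded when the call began, along the tool's axes at that moment; what a row does not reach only later rows make up. A row lasts 1/10 s, in which the tool goes at most 50 mm and 8.59 degrees, less where a joint would pass 70% of its speed; a pose out of reach is approached as far as the arm can. A call with a gripper value outside its range is refused whole. The fingers move at their own pace and stop on an object; the grip force is fixed at half the most. Time passes only in rows, so rows that repeat a pose let the fingers close. It gives the time, the measured TCP pose, the force and the opening at its end, in the units of the state.
- manip.get_obs(): the state, without advancing time (a new reading comes with each control period).
- eyes.capture(name): name is "side" or "top"; returns (picture, depth): 420x560x3 uint8, red, green, blue; 420x560 float32, m along the optical axis (not along the pixel's ray), 0 where there is no reading.
- eyes.camera_model(name): a dict with "intrinsics" (3x3 intrinsics, pixels), "k1" (the pictures are not rectified: a ray, as slopes to the right and down, at radius r is drawn at 1 + k1 r^2 times it, then the intrinsics apply), "R" (3x3) and "t" (3): a world point X has camera coordinates R X + t. Camera axes: x right, y down, z forward; pixel columns grow to the right and rows downward; lengths in m; the calibration is good to about 2 mm. A picture is of the moment at which its call begins. camera_model takes no time and is no camera call.
- manip.job_done(): hands the job in, once; it reports no verdict.
Trained networks look in the newest picture that a camera, given by its name, has taken for a name from the list of things; names that differ only in an ending like _2 or _b are one class to them, and where a whole thing is asked for, a point or a joint stands for the part that bears it (a point fixed in the world has none). Each returns a list of dicts, best first, with "p" (0 to 1); they miss things now and then, are a little off and sometimes report something else, mostly with a low value. They report only what shows in the picture. A call takes as long as a camera call.
- eyes.regions_of(camera, name): "mask" (420x560 bool, what is visible of it) and "extent" ([centre column, centre row, width, height] in pixels, round what is visible of it).
- eyes.tip_of(camera, name): "point" ([column, row] in pixels: a listed point, or the origin of a listed thing).
The state is a dict: "time": time; "joint_positions": joint angles; "dq": joint speeds; "tau": joint torques, N m; "position": TCP position; "ee_rot": TCP orientation; "wrist_force": force on the tool from outside, world axes, zero at the start; "wrist_torque": the same for the moment, N m; "width": opening from 0.0 (shut) to 1.0 (fully open).
Only numpy, scipy, OpenCV 4.12 (cv2) and the standard library are available. Lean on these libraries where they do the work, as an engineer would, in place of code of your own. Each camera call takes 0.05 s, during which the arm holds its last target. There are 200 camera calls.

## Working session

There is one attempt and no reset: what is moved stays moved. The work goes in short steps, Python scripts to look and compute and a tool call to move; the robot and the scene stay as the last step left them, time stands still between calls to the robot, and variables do not carry over. Pictures are saved under pics/ and viewed, about 8 in all and at most 12, crops included, and the job is handed in when it is done.

Besides the shell and the picture viewer there is one more tool, called after "Emit:" in YAML: its name, and indented under it one key for each argument. move_arm: Moves the arm, as the interface text tells. Its arguments: {"type":"object","properties":{"plan":{"type":"array","items":{"type":"object","properties":{"x":{"type":"number"},"y":{"type":"number"},"z":{"type":"number"},"twist":{"type":"number"},"grip":{"type":"number"}}}}},"required":["plan"]}

```bash
mkdir -p pics; ls
cat > h.py <<'E'
import numpy as np, cv2
from station import manip, eyes
def ray(cam,px):
    m=eyes.camera_model(cam);K=np.array(m["intrinsics"],float);R=np.array(m["R"]);t=np.array(m["t"])
    d=np.array([(px[0]-K[0,2])/K[0,0],(px[1]-K[1,2])/K[1,1]]);s=d.copy()
    for _ in range(30): s=d/(1+m["k1"]*(s@s))
    return -R.T@t, R.T@np.array([s[0],s[1],1.0])
def at_z(cam,px,z):
    o,d=ray(cam,px); return o+d*(z-o[2])/d[2]
def at_d(cam,px,dep):
    o,d=ray(cam,px); return o+d*dep
def proj(cam,X):
    m=eyes.camera_model(cam);K=np.array(m["intrinsics"],float);c=np.array(m["R"])@X+np.array(m["t"])
    s=c[:2]/c[2];s=s*(1+m["k1"]*(s@s));return K[:2,:2]@s+K[:2,2]
def tri(p1,p2):
    o1,d1=ray("top",p1);o2,d2=ray("side",p2)
    A=np.array([d1,-d2]).T;u=np.linalg.lstsq(A,o2-o1,rcond=None)[0]
    a=o1+u[0]*d1;b=o2+u[1]*d2;return (a+b)/2,np.linalg.norm(a-b)
def snap(cam,name):
    p,d=eyes.capture(cam);cv2.imwrite(f"pics/{name}.png",p[:,:,::-1]);return p,d
E
python3 - <<'E'
from h import *
np.set_printoptions(precision=4,suppress=True)
D={}
for c in("top","side"):
    p,d=snap(c,c+"0");D[c]=d
    print(c,-np.array(eyes.camera_model(c)["R"]).T@eyes.camera_model(c)["t"])
P={}
for n in["press","screw","red_ball","black_ball","carrier","die_axis","tab","beaker","dropper","vial"]:
    for c in("top","side"):
        r=eyes.tip_of(c,n)[:2]
        for q in r:
            u,v=map(int,np.round(q["point"]));u=min(max(u,0),559);v=min(max(v,0),419)
            print(n,c,round(q["p"],2),np.array(q["point"]),at_d(c,q["point"],D[c][v,u]))
        if r:P[n,c]=r[0]["point"]
    if (n,"top")in P and (n,"side")in P: print("   TRI",n,*tri(P[n,"top"],P[n,"side"]))
print(manip.get_obs())
E
```

```text
pics
top [0.4012 0.032  1.2977]
side [ 0.3205 -0.7195  0.5107]
press top 0.65 [339.2 220.1] [ 0.5922 -0.0997  0.1386]
press top 0.43 [356.6 277.4] [ 0.46   -0.1496  0.0575]
press side 0.7 [310.4 321.4] [ 0.6046 -0.1354  0.0195]
   TRI press [ 0.6145 -0.1152  0.0024] 0.0002050033209198843
screw top 0.87 [351.7 199.2] [ 0.6248 -0.1184  0.2269]
screw side 0.88 [316.4 209.3] [ 0.6086 -0.1242  0.2201]
   TRI screw [ 0.6198 -0.1171  0.2172] 0.014496975303659081
red_ball top 0.75 [317.  196.6] [ 0.6307 -0.0413  0.2269]
red_ball side 0.69 [311.5 190.9] [ 0.6277 -0.0619  0.2245]
   TRI red_ball [ 0.6348 -0.0427  0.216 ] 0.0036027142467285915
black_ball top 0.67 [386.4 211.8] [ 0.5961 -0.1942  0.2275]
black_ball side 0.81 [327.4 232.1] [ 0.5904 -0.2009  0.2206]
   TRI black_ball [ 0.5957 -0.1954  0.2177] 0.0046224971890734155
carrier top 0.87 [341.5 235.9] [ 0.5666 -0.1156  0.0439]
carrier side 0.91 [288.3 324. ] [ 0.5608 -0.1446  0.0316]
   TRI carrier [ 0.5711 -0.1195  0.0107] 0.00022664608638297485
die_axis top 0.98 [344.2 235. ] [ 0.5653 -0.1192  0.0712]
die_axis side 0.79 [291.1 320.2] [ 
[... 757 characters left out ...]
6]
   TRI dropper [ 0.6226 -0.2717 -0.0067] 0.0007757674880260186
vial top 0.41 [395.7 187.8] [ 0.6992 -0.2655  0.0186]
vial side 0.85 [409.9 369.6] [ 0.7062 -0.2768  0.0084]
   TRI vial [ 0.7066 -0.271   0.0026] 0.007723949892069218
{'time': 1.1, 'joint_positions': array([61.3459,  2.9893, 80.2534,  0.0002, 96.7481, -4.0276]), 'dq': array([-0.0373,  0.0916, -0.0153,  0.0392,  0.0003, -0.047 ]), 'tau': array([  0.0001, -38.1515, -36.0326,  -0.    ,  -0.0002,  -0.    ]), 'position': array([0.2188, 0.4773, 0.2313]), 'ee_rot': array([179.9995,  -0.0092,  65.3735]), 'wrist_force': array([ 0.5852,  0.0108, -0.1497]), 'wrist_torque': array([ 0.0285, -0.0043,  0.0535]), 'width': 0.9995441361772982}
```

View pics/top0.png

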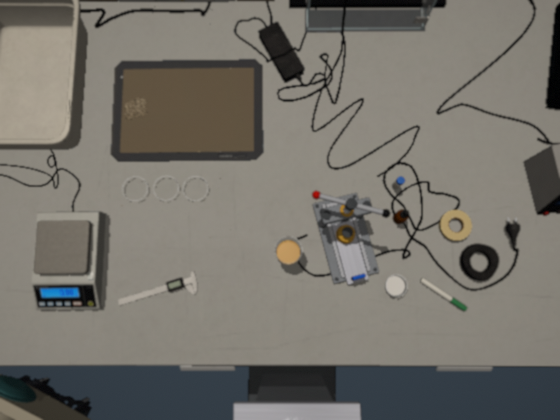

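View pics/side0.png

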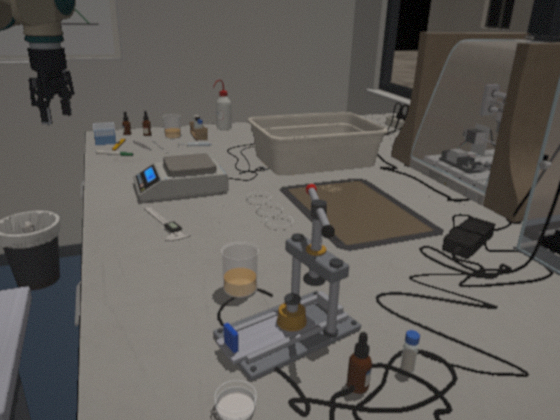

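Top view: press around (345,238), red ball (317,195), black ball (386,213), blue tab (358,277), beaker (288,252), dropper (401,216), vial (400,181). Side view: carrier pulled out to the left, tab at (231,337) and die at (291,315). The networks' reports agree with this. Next I'll refine the press pose with depth.

```bash
cat >> h.py <<'E'
def cloud(cam,dep,mask=None):
    v,u=np.nonzero((dep>0)&(True if mask is None else mask))
    m=eyes.camera_model(cam);K=np.array(m["intrinsics"],float);R=np.array(m["R"]);t=np.array(m["t"])
    d=np.c_[(u-K[0,2])/K[0,0],(v-K[1,2])/K[1,1]];s=d.copy()
    for _ in range(30): s=d/(1+m["k1"]*(s**2).sum(1,keepdims=True))
    X=np.c_[s,np.ones(len(s))]*dep[v,u][:,None]
    return (X-t)@R
def togo(target,yaw):
    o=manip.get_obs();p=o["position"];y=np.radians(o["ee_rot"][2]);d=np.array(target)-p
    c,s=np.cos(y),np.sin(y)
    print("shift cm x %.2f y %.2f z %.2f twist %.3f"%(100*(c*d[0]+s*d[1]),100*(s*d[0]-c*d[1]),-100*d[2],np.radians((o["ee_rot"][2]-yaw+180)%360-180)))
E
python3 - <<'E'
from h import *
np.set_printoptions(precision=4,suppress=True)
D={}
for c in("top","side"):
    _,D[c]=eyes.capture(c)
    X=cloud(c,D[c]);B=X[(abs(X[:,0]-.57)<.17)&(abs(X[:,1]+.12)<.13)]
    pr=[r for r in eyes.regions_of(c,"press") if r["p"]>.4]
    M=pr[0]["mask"]
    X=cloud(c,D[c],M)
    for lo,hi in((.008,.025),(.13,.16)):
        q=X[(X[:,2]>lo)&(X[:,2]<hi)][:,:2]
        if len(q)>10: print(c,"press",lo,len(q),cv2.minAreaRect((q*1000).astype(np.float32)))
    for n in("tab","carrier","screw","red_ball","black_ball"):
        r=eyes.regions_of(c,n)
        if not r: continue
        X=cloud(c,D[c],r[0]["mask"]);print(c,n,r[0]["p"],len(X),"med",np.median(X,0),"zpct",np.percentile(X[:,2],[2,50,90,98]))
        if n=="carrier":
            for lo,hi in((.05,.056),(.056,.062),(.062,.068),(.068,.074),(.035,.05)):
                q=X[(X[:,2]>lo)&(X[:,2]<hi)];print("   z",lo,len(q),np.median(q,0) if len(q) else "")
togo([.423,-.169,.231],16)
E
```

```text
top press 0.008 1545 ((568.0430908203125, -128.56405639648438), (219.3473358154297, 123.40535736083984), 14.200252532958984)
top press 0.13 601 ((615.3128662109375, -115.495361328125), (38.14943313598633, 121.17784118652344), 13.395060539245605)
top tab 0.64 1381 med [ 0.5277 -0.1369  0.0211] zpct [0.0131 0.0211 0.053  0.0705]
top carrier 0.73 3082 med [ 0.5973 -0.108   0.0207] zpct [0.0039 0.0207 0.2229 0.2287]
   z 0.05 0 
   z 0.056 2 [ 0.5989 -0.0634  0.0603]
   z 0.062 0 
   z 0.068 1 [ 0.6014 -0.0615  0.0686]
   z 0.035 13 [ 0.6487 -0.0804  0.0386]
top screw 0.56 553 med [ 0.6147 -0.1159  0.2235] zpct [0.0324 0.2235 0.2289 0.2318]
top red_ball 0.7 511 med [ 0.6149 -0.1165  0.2239] zpct [0.2079 0.2239 0.2289 0.2319]
top black_ball 0.98 518 med [ 0.6151 -0.1165  0.2239] zpct [0.2088 0.2239 0.229  0.2318]
side press 0.008 3678 ((565.2943725585938, -129.49600219726562), (222.6588592529297, 127.07833099365234), 14.644433975219727)
side press 0.13 1304 ((614.8198852539062, -117.7292251586914), (39.58440399169922, 123.62153625488281), 14.350499153137207)
side tab 0.91 2722 med [ 0.5259 -0.1455  0.0221] zpct [0.0173 0.0221 0.0549 0.0698]
side carrier 0.8 2771 med [ 0.5265 -0.1455  0.0221] zpct [0.0175 0.0221 0.0554 0.0698]
   z 0.05 100 [ 0.464  -0.1516  0.0535]
   z 0.056 90 [ 0.4635 -0.1496  0.0569]
   z 0.062 32 [ 0.5688 -0.1381  0.0666]
   z 0.068 136 [ 0.5725 -0.1285  0.0696]
   z 0.035 523 [ 0.5625 -0.1425  0.046 ]
side screw 0.94 1255 med [ 0.6092 -0.1238  0.2129] zpct [0.0047 0.2129 0.2273 0.2301]
side red_ball 0.55 684 med [ 0.6068 -0.126   0.2236] zpct [0.0039 0.2236 0.2292 0.2302]
side black_ball 0.68 692 med [ 0.6066 -0.1262  0.2236] zpct [0.1851 0.2236 0.2292 0.2302]
shift cm x -50.24 y 45.50 z 0.03 twist 0.862
```

Emit:
move_arm:
  plan:
    - {"x": -3.6,"y": 3.3,"grip": 0}
    - {"x": -7.3,"y": 6.7,"grip": 0}
    - {"x": -11,"y": 10.1,"grip": 0}
    - {"x": -14.7,"y": 13.5,"grip": 0}
    - {"x": -18.4,"y": 16.9,"grip": 0}

```text
$.plan[0]: bad value
```

Emit:
move_arm:
  plan:
    - {"x": -3.6,"y": 3.3,"grip": 0}
    - {"x": -7.3,"y": 6.7,"grip": 0}
    - {"x": -11,"y": 10.1,"grip": 0}
    - {"x": -14.7,"y": 13.5,"grip": 0}
    - {"x": -18.4,"y": 16.9,"grip": 0}

```text
$.plan[0]: bad value
```

Emit:
move_arm:
  plan:
    - {"x": -3.6,"y": 3.3,"grip": 0}
    - {"x": -7.3,"y": 6.7,"grip": 0}
    - {"x": -11,"y": 10.1,"grip": 0}
    - {"x": -12.9,"y": 12,"grip": 0}
    - {"x": -12.9,"y": 12,"grip": 0}

```text
$.plan[0]: bad value
```

Emit:
move_arm:
  plan:
    - {"twist": 0.14,"grip": 0}
    - {"twist": 0.28,"grip": 0}
    - {"twist": 0.42,"grip": 0}
    - {"twist": 0.56,"grip": 0}
    - {"twist": 0.7,"grip": 0}

```text
$.plan[0]: bad value
```

Emit:
move_arm:
  plan:
    - {"twist": 0.14,"grip": 0}
    - {"twist": 0.19,"grip": 0}
    - {"twist": 0.19,"grip": 0}

```text
$.plan[0]: bad value
```

Emit:
move_arm:
  plan:
    - {"x": -3.6,"y": 3.3,"z": 0,"twist": 0,"grip": 0}
    - {"x": -7.3,"y": 6.7,"z": 0,"twist": 0,"grip": 0}
    - {"x": -11,"y": 10.1,"z": 0,"twist": 0,"grip": 0}
    - {"x": -14.7,"y": 13.5,"z": 0,"twist": 0,"grip": 0}
    - {"x": -18.4,"y": 16.9,"z": 0,"twist": 0,"grip": 0}

```text
time: 2.3
position: [0.2955, 0.2388, 0.2314]
ee_rot: [180.0, -0.0, 65.4]
wrist_force: [0.8, 0.8, 0.3]
width: 0.14
```

All five fields are required in each row.

Emit:
move_arm:
  plan:
    - {"x": -3.6,"y": 3.3,"z": 0,"twist": 0,"grip": 0}
    - {"x": -7.3,"y": 6.7,"z": 0,"twist": 0,"grip": 0}
    - {"x": -11,"y": 10.1,"z": 0,"twist": 0,"grip": 0}
    - {"x": -14.7,"y": 13.5,"z": 0,"twist": 0,"grip": 0}
    - {"x": -18.4,"y": 16.9,"z": 0,"twist": 0,"grip": 0}

```text
time: 2.8
position: [0.3722, 0.0017, 0.2317]
ee_rot: [179.9, -0.0, 65.4]
wrist_force: [1.1, 0.9, 0.2]
width: 0.001
```

Emit:
move_arm:
  plan:
    - {"x": -3.6,"y": 3.3,"z": 0,"twist": 0,"grip": 0}
    - {"x": -7.3,"y": 6.7,"z": 0,"twist": 0,"grip": 0}
    - {"x": -11,"y": 10.1,"z": 0,"twist": 0,"grip": 0}
    - {"x": -12.9,"y": 12,"z": 0,"twist": 0,"grip": 0}
    - {"x": -12.9,"y": 12,"z": 0,"twist": 0,"grip": 0}

```text
time: 3.3
position: [0.4275, -0.1662, 0.2306]
ee_rot: [-179.9, 0.0, 65.1]
wrist_force: [-0.4, -0.0, -0.2]
width: 0.0
```

Emit:
move_arm:
  plan:
    - {"x": 0,"y": 0,"z": 0,"twist": 0.14,"grip": 0}
    - {"x": 0,"y": 0,"z": 0,"twist": 0.28,"grip": 0}
    - {"x": 0,"y": 0,"z": 0,"twist": 0.42,"grip": 0}
    - {"x": 0,"y": 0,"z": 0,"twist": 0.56,"grip": 0}
    - {"x": 0,"y": 0,"z": 0,"twist": 0.7,"grip": 0}

```text
time: 3.8
position: [0.4273, -0.1625, 0.2315]
ee_rot: [-180.0, -0.0, 25.0]
wrist_force: [0.6, 0.2, -0.6]
width: -0.005
```

Emit:
move_arm:
  plan:
    - {"x": 0,"y": 0,"z": 0,"twist": 0.14,"grip": 0}
    - {"x": 0,"y": 0,"z": 0,"twist": 0.19,"grip": 0}
    - {"x": 0,"y": 0,"z": 0,"twist": 0.19,"grip": 0}

```text
time: 4.1
position: [0.4273, -0.1627, 0.2315]
ee_rot: [-180.0, -0.0, 14.4]
wrist_force: [-0.2, 0.1, 0.9]
width: -0.004
```

Emit:
move_arm:
  plan:
    - {"x": 0,"y": 0.15,"z": 5,"twist": 0,"grip": 0}
    - {"x": 0,"y": 0.15,"z": 10,"twist": 0,"grip": 0}
    - {"x": 0,"y": 0.15,"z": 15,"twist": 0,"grip": 0}
    - {"x": 0,"y": 0.15,"z": 19.6,"twist": 0,"grip": 0}
    - {"x": 0,"y": 0.15,"z": 19.6,"twist": 0,"grip": 0}

```text
time: 4.6
position: [0.4235, -0.1624, 0.0294]
ee_rot: [-179.5, 0.5, 14.5]
wrist_force: [0.1, 0.0, -0.2]
width: -0.002
```

Emit:
move_arm:
  plan:
    - {"x": 0.5,"y": 0,"z": 0,"twist": 0,"grip": 0}
    - {"x": 1.0,"y": 0,"z": 0,"twist": 0,"grip": 0}
    - {"x": 1.5,"y": 0,"z": 0,"twist": 0,"grip": 0}
    - {"x": 2,"y": 0,"z": 0,"twist": 0,"grip": 0}
    - {"x": 2.5,"y": 0,"z": 0,"twist": 0,"grip": 0}

```text
time: 5.1
position: [0.4525, -0.1592, 0.0369]
ee_rot: [179.9, 0.0, 14.4]
wrist_force: [-6.7, -1.3, 3.5]
width: 0.001
```

Emit:
move_arm:
  plan:
    - {"x": 0.5,"y": 0,"z": 0,"twist": 0,"grip": 0}
    - {"x": 1.0,"y": 0,"z": 0,"twist": 0,"grip": 0}
    - {"x": 1.5,"y": 0,"z": 0,"twist": 0,"grip": 0}
    - {"x": 2,"y": 0,"z": 0,"twist": 0,"grip": 0}
    - {"x": 2.5,"y": 0,"z": 0,"twist": 0,"grip": 0}

```text
time: 5.6
position: [0.4767, -0.1531, 0.0369]
ee_rot: [179.9, 0.0, 14.4]
wrist_force: [-6.5, -1.9, 6.1]
width: -0.0
```

Emit:
move_arm:
  plan:
    - {"x": 0.2,"y": 0,"z": 0,"twist": 0,"grip": 0}
    - {"x": 0.4,"y": 0,"z": 0,"twist": 0,"grip": 0}
    - {"x": 0.6,"y": 0,"z": 0,"twist": 0,"grip": 0}

```text
time: 5.9
position: [0.4822, -0.1515, 0.0366]
ee_rot: [179.9, 0.0, 14.4]
wrist_force: [-6.2, -1.5, 4.5]
width: 0.001
```

Emit:
move_arm:
  plan:
    - {"x": 0.1,"y": 0,"z": 0,"twist": 0,"grip": 0}
    - {"x": 0.2,"y": 0,"z": 0,"twist": 0,"grip": 0}

```text
time: 6.1
position: [0.4842, -0.151, 0.0366]
ee_rot: [179.9, 0.0, 14.4]
wrist_force: [-6.1, -1.8, 5.3]
width: -0.003
```

Emit:
move_arm:
  plan:
    - {"x": 0.1,"y": 0,"z": 0,"twist": 0,"grip": 0}
    - {"x": 0.2,"y": 0,"z": 0,"twist": 0,"grip": 0}

```text
time: 6.3
position: [0.4861, -0.1505, 0.0366]
ee_rot: [179.9, 0.0, 14.4]
wrist_force: [-6.9, -1.7, 5.4]
width: -0.003
```

Emit:
move_arm:
  plan:
    - {"x": 0.1,"y": 0,"z": 0,"twist": 0,"grip": 0}
    - {"x": 0.2,"y": 0,"z": 0,"twist": 0,"grip": 0}

```text
time: 6.5
position: [0.487, -0.1503, 0.0366]
ee_rot: [180.0, 0.2, 14.4]
wrist_force: [-16.7, -4.4, 10.7]
width: 0.001
```

Emit:
move_arm:
  plan:
    - {"x": 0.1,"y": 0,"z": 0,"twist": 0,"grip": 0}
    - {"x": 0.2,"y": 0,"z": 0,"twist": 0,"grip": 0}

```text
time: 6.7
position: [0.4871, -0.1502, 0.0365]
ee_rot: [-180.0, 0.5, 14.4]
wrist_force: [-27.3, -5.5, 19.3]
width: -0.002
```

Emit:
move_arm:
  plan:
    - {"x": -1,"y": 0,"z": 0,"twist": 0,"grip": 0}
    - {"x": -3,"y": 0,"z": 0,"twist": 0,"grip": 0}
    - {"x": -4,"y": 0,"z": -5,"twist": 0,"grip": 0}
    - {"x": -4,"y": 0,"z": -10,"twist": 0,"grip": 0}
    - {"x": -4,"y": 0,"z": -15,"twist": 0,"grip": 0}

```text
time: 7.2
position: [0.4508, -0.1588, 0.1869]
ee_rot: [180.0, -0.1, 14.4]
wrist_force: [1.2, -0.4, 0.1]
width: -0.002
```

Emit:
move_arm:
  plan:
    - {"x": 0,"y": 0,"z": -5,"twist": 0,"grip": 0}
    - {"x": 0,"y": 0,"z": -8.5,"twist": 0,"grip": 0}
    - {"x": 0,"y": 0,"z": -8.5,"twist": 0,"grip": 0}

```text
time: 7.5
position: [0.4529, -0.1595, 0.2764]
ee_rot: [179.6, -0.6, 14.4]
wrist_force: [-0.7, -0.1, 0.3]
width: 0.001
```

Run:
```python
from h import *
np.set_printoptions(precision=4,suppress=True)
p,D=snap("side","side1")
cv2.imwrite("pics/side1c.png",cv2.resize(p[170:390,200:420,::-1],None,fx=2.7,fy=2.7,interpolation=cv2.INTER_CUBIC))
X=cloud("side",D);c=np.array([.615,-.1165]);a=np.radians(14.3)
rel=X[:,:2]-c;L=np.c_[rel@[np.cos(a),np.sin(a)],rel@[-np.sin(a),np.cos(a)],X[:,2]]
q=L[(abs(L[:,0]+.115)<.03)&(abs(L[:,1])<.03)&(L[:,2]>.03)&(L[:,2]<.054)];print("tab front",len(q),q.min(0),q.max(0),np.median(q,0))
q=L[(abs(L[:,0])<.03)&(abs(L[:,1])<.03)&(L[:,2]>.03)&(L[:,2]<.05)];print("die",len(q),np.percentile(q,5,0),np.percentile(q,95,0))
q=L[(abs(L[:,0])<.03)&(abs(L[:,1])<.03)&(L[:,2]>.052)&(L[:,2]<.075)];print("plunger",len(q),np.percentile(q,5,0),np.percentile(q,95,0))
print(np.histogram(q[:,2],np.arange(.052,.0761,.002)))
Dt=snap("top","top1")[1]
X=cloud("top",Dt);q=X[(X[:,2]>.205)&(X[:,2]<.24)&(np.hypot(X[:,0]-.615,X[:,1]+.1165)<.1)]
print("bar",len(q),cv2.minAreaRect((q[:,:2]*1000).astype(np.float32)))
P={}
for n in("red_ball","black_ball","die_axis","tab"):
    for cam in("top","side"):
        r=eyes.tip_of(cam,n)
        if r: P[cam]=r[0]["point"]; print(n,cam,r[0]["p"],r[0]["point"])
    print(n,*tri(P["top"],P["side"]))
print(manip.get_obs()["position"])
```

```text
tab front 187 [-0.1205 -0.017   0.0304] [-0.1103  0.0158  0.054 ] [-0.1187 -0.0072  0.0425]
die 455 [-0.0215 -0.021   0.0313] [0.0158 0.0155 0.0481]
plunger 193 [-0.0118 -0.0115  0.0539] [0.0096 0.0099 0.0707]
(array([11, 11,  9,  9,  2,  5, 14, 16, 75, 41,  0,  0]), array([0.052, 0.054, 0.056, 0.058, 0.06 , 0.062, 0.064, 0.066, 0.068,
       0.07 , 0.072, 0.074, 0.076]))
bar 520 ((616.5725708007812, -116.61080169677734), (178.2761688232422, 25.702651977539062), 77.04098510742188)
red_ball top 0.21 [386.1, 217.1]
red_ball side 0.95 [310.4, 188.9]
red_ball [ 0.5729 -0.1812  0.2798] 0.005057666214573353
black_ball top 0.57 [386.1, 211.2]
black_ball side 0.88 [326.8, 230.5]
black_ball [ 0.5961 -0.1941  0.2197] 0.006030788332393672
die_axis top 0.32 [337.2, 219.4]
die_axis side 0.98 [310.9, 311.1]
die_axis [ 0.6155 -0.1086  0.0189] 0.0034792674216192485
tab top 0.58 [352.0, 259.9]
tab side 0.81 [252.5, 330.7]
tab [ 0.5035 -0.1422  0.0315] 0.005106303497858891
[ 0.4509 -0.1589  0.2687]
```

View pics/side1c.png

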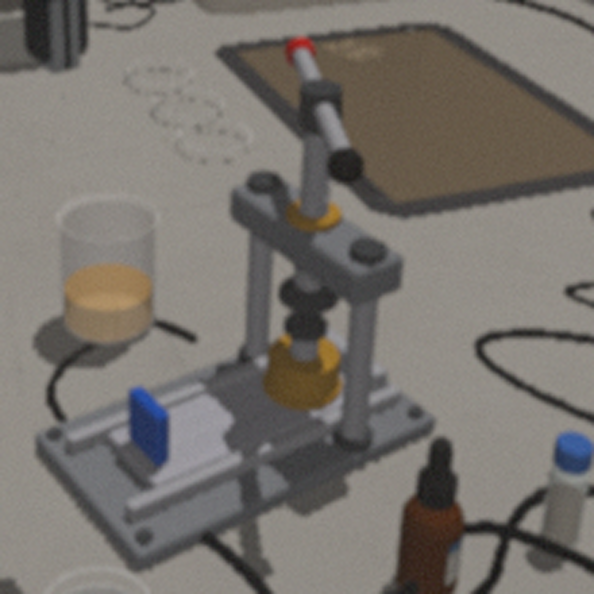

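Emit:
move_arm:
  plan:
    - {"x": 4,"y": -1.5,"z": 0,"twist": 0.12,"grip": 0}
    - {"x": 8.5,"y": -3,"z": 0,"twist": 0.24,"grip": 0}
    - {"x": 13,"y": -4.5,"z": 0,"twist": 0.36,"grip": 0}
    - {"x": 16.9,"y": -5.95,"z": 0,"twist": 0.487,"grip": 0}
    - {"x": 16.9,"y": -5.95,"z": 0,"twist": 0.487,"grip": 0}

```text
time: 8.5
position: [0.6022, -0.0563, 0.2659]
ee_rot: [-180.0, 0.3, -13.5]
wrist_force: [0.2, -0.2, -0.2]
width: -0.002
```

Run:
```python
from h import *
togo([.5999,-.0592,.203],-13.5)
```

```text
shift cm x -0.15 y 0.34 z 6.29 twist -0.000
```

Emit:
move_arm:
  plan:
    - {"x": -0.2,"y": 0.3,"z": 3,"twist": 0,"grip": 0}
    - {"x": -0.2,"y": 0.3,"z": 6.3,"twist": 0,"grip": 0}
    - {"x": -0.2,"y": 0.3,"z": 6.3,"twist": 0,"grip": 0}

```text
time: 8.8
position: [0.5948, -0.0619, 0.2009]
ee_rot: [180.0, 0.6, -13.5]
wrist_force: [-0.2, -0.7, -1.0]
width: -0.004
```

Emit:
move_arm:
  plan:
    - {"x": 0.3,"y": 0,"z": 0,"twist": 0,"grip": 0}
    - {"x": 0.6,"y": 0,"z": 0,"twist": 0,"grip": 0}
    - {"x": 0.6,"y": 0,"z": 0,"twist": 0,"grip": 0}

```text
time: 9.1
position: [0.6041, -0.0636, 0.2086]
ee_rot: [-180.0, -0.2, -13.5]
wrist_force: [-0.5, -0.2, -0.4]
width: -0.002
```

```bash
cat >> h.py <<'E'
C=np.array([.6155,-.1165])
def st():
    o=manip.get_obs();y=np.radians(o["ee_rot"][2]);t=np.array([np.cos(y),np.sin(y)]);u=np.array([-t[1],t[0]])
    d=o["position"][:2]-C;F=o["wrist_force"]
    print("t %.2f theta %.1f s %.1f rho %.1f z %.1f Ft %.1f Fr %.1f Fz %.1f q1 %.0f q6 %.0f"%(o["time"],o["ee_rot"][2]+90,-1e3*d@t,1e3*d@u,1e3*o["position"][2],-F[:2]@t,F[:2]@u,F[2],o["joint_positions"][0],o["joint_positions"][5]))
E
cat > arc.py <<'E'
import sys,math
s,r,dphi,n=map(float,sys.argv[1:5])
for k in range(1,int(n)+1):
    f=k*dphi;print('x %.2f y %.2f z %.2f tw %.2f'%((s-s*math.cos(f)+r*math.sin(f))/10,(r-s*math.sin(f)-r*math.cos(f))/10,.4775*f,f))
E
python3 -c "from h import *;st()"; python3 arc.py 20.5 52 .14 5
```

```text
t 9.10 theta 76.5 s 23.5 rho 48.8 z 208.6 Ft 0.4 Fr -0.3 Fz -0.4 q1 -9 q6 4
x 0.75 y -0.24 z 0.07 tw 0.14
x 1.52 y -0.36 z 0.13 tw 0.28
x 2.30 y -0.38 z 0.20 tw 0.42
x 3.08 y -0.29 z 0.27 tw 0.56
x 3.83 y -0.10 z 0.33 tw 0.70
```

Emit:
move_arm:
  plan:
    - {"x": 1.05,"y": -0.54,"z": 0.5,"twist": 0.14,"grip": 0}
    - {"x": 1.82,"y": -0.66,"z": 0.55,"twist": 0.28,"grip": 0}
    - {"x": 2.6,"y": -0.68,"z": 0.6,"twist": 0.42,"grip": 0}
    - {"x": 3.38,"y": -0.59,"z": 0.67,"twist": 0.56,"grip": 0}
    - {"x": 4.13,"y": -0.4,"z": 0.73,"twist": 0.7,"grip": 0}

```text
time: 9.6
position: [0.6446, -0.0675, 0.2005]
ee_rot: [-179.9, 0.1, -53.8]
wrist_force: [-2.9, 6.4, 0.3]
width: -0.002
```

```bash
python3 -c "from h import *;st()"
```

```text
t 9.60 theta 36.2 s 22.4 rho 52.4 z 200.5 Ft 6.9 Fr 1.4 Fz 0.3 q1 -9 q6 45
```

Emit:
move_arm:
  plan:
    - {"x": 0.75,"y": -0.24,"z": 0.07,"twist": 0.14,"grip": 0}
    - {"x": 1.52,"y": -0.36,"z": 0.13,"twist": 0.28,"grip": 0}
    - {"x": 2.3,"y": -0.38,"z": 0.2,"twist": 0.42,"grip": 0}
    - {"x": 3.08,"y": -0.29,"z": 0.27,"twist": 0.56,"grip": 0}
    - {"x": 3.83,"y": -0.1,"z": 0.33,"twist": 0.7,"grip": 0}

```text
time: 10.1
position: [0.6692, -0.0972, 0.1972]
ee_rot: [-179.8, 0.2, -93.9]
wrist_force: [5.4, 7.3, -1.1]
width: 0.0
```

Emit:
move_arm:
  plan:
    - {"x": 0.75,"y": -0.24,"z": 0.07,"twist": 0.14,"grip": 0}
    - {"x": 1.52,"y": -0.36,"z": 0.13,"twist": 0.28,"grip": 0}
    - {"x": 2.3,"y": -0.38,"z": 0.2,"twist": 0.42,"grip": 0}
    - {"x": 3.08,"y": -0.29,"z": 0.27,"twist": 0.56,"grip": 0}
    - {"x": 3.83,"y": -0.1,"z": 0.33,"twist": 0.7,"grip": 0}

```text
time: 10.6
position: [0.6681, -0.1367, 0.1938]
ee_rot: [-179.8, 0.3, -134.1]
wrist_force: [7.8, 2.9, -3.6]
width: 0.002
```

```bash
python3 -c "from h import *;st()"
```

```text
t 10.60 theta -44.1 s 22.0 rho 51.8 z 193.8 Ft 7.6 Fr 3.6 Fz -3.6 q1 -15 q6 119
```

Emit:
move_arm:
  plan:
    - {"x": 0.75,"y": -0.24,"z": 0.06,"twist": 0.14,"grip": 0}
    - {"x": 1.52,"y": -0.36,"z": 0.12,"twist": 0.28,"grip": 0}
    - {"x": 2.3,"y": -0.38,"z": 0.18,"twist": 0.42,"grip": 0}
    - {"x": 2.97,"y": -0.31,"z": 0.24,"twist": 0.54,"grip": 0}
    - {"x": 2.97,"y": -0.31,"z": 0.24,"twist": 0.54,"grip": 0}

```text
time: 11.1
position: [0.6486, -0.1615, 0.1911]
ee_rot: [-179.9, 0.2, -165.0]
wrist_force: [4.3, -0.5, -1.0]
width: -0.002
```

Run:
```python
from h import *
np.set_printoptions(precision=4,suppress=True)
st()
for cam in("top","side"):
    p,D=snap(cam,cam+"2")
    X=cloud(cam,D);r=np.hypot(X[:,0]-C[0],X[:,1]-C[1])
    for n in("red_ball","black_ball"):
        q=eyes.tip_of(cam,n)
        if q: print(cam,n,q[0]["p"],at_z(cam,q[0]["point"],.1985))
p=cv2.imread("pics/top2.png");s=cv2.imread("pics/side2.png")
cv2.imwrite("pics/c2.png",np.hstack([cv2.resize(p[150:290,270:430],(400,350)),cv2.resize(s[150:290,240:400],(400,350))]))
```

```text
t 11.10 theta -75.0 s 20.3 rho 52.0 z 191.1 Ft 4.0 Fr 1.6 Fz -1.0 q1 -17 q6 148
top black_ball 0.74 [ 0.5975 -0.0462  0.1985]
side red_ball 0.77 [ 0.6417 -0.186   0.1985]
side black_ball 0.76 [ 0.596  -0.0368  0.1985]
```

View pics/c2.png

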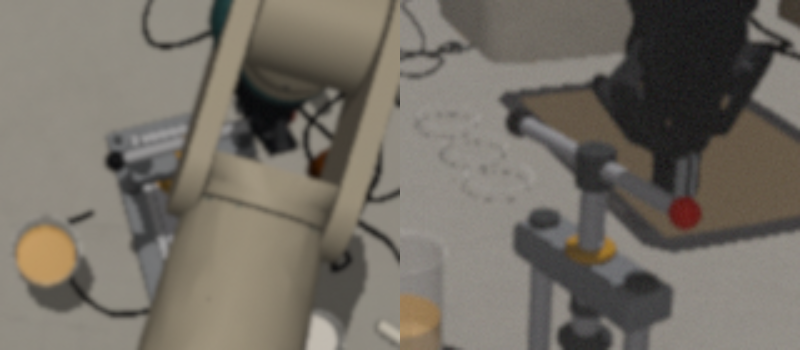

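Emit:
move_arm:
  plan:
    - {"x": -1.5,"y": 0,"z": 0,"twist": 0,"grip": 0}
    - {"x": -1.5,"y": 0,"z": -5.2,"twist": -0.1,"grip": 0}
    - {"x": 1,"y": 3.5,"z": -5.2,"twist": -0.24,"grip": 0}
    - {"x": 3,"y": 7,"z": -5.2,"twist": -0.38,"grip": 0}
    - {"x": 4.95,"y": 10.35,"z": -5.2,"twist": -0.52,"grip": 0}

```text
time: 11.9
position: [0.5716, -0.0732, 0.2423]
ee_rot: [180.0, -0.0, -134.7]
wrist_force: [-0.5, 0.6, 0.6]
width: 0.001
```

Emit:
move_arm:
  plan:
    - {"x": 0,"y": 0,"z": 0,"twist": -0.14,"grip": 0}
    - {"x": 0,"y": 0,"z": 0,"twist": -0.28,"grip": 0}
    - {"x": 0,"y": 0,"z": 0,"twist": -0.42,"grip": 0}
    - {"x": 0,"y": 0,"z": 0,"twist": -0.56,"grip": 0}
    - {"x": 0,"y": 0,"z": 0,"twist": -0.7,"grip": 0}

```text
time: 12.4
position: [0.5724, -0.074, 0.2422]
ee_rot: [179.9, 0.0, -94.5]
wrist_force: [0.0, -0.5, 0.8]
width: -0.001
```

Emit:
move_arm:
  plan:
    - {"x": 0,"y": 0,"z": 0,"twist": -0.14,"grip": 0}
    - {"x": 0,"y": 0,"z": 0,"twist": -0.28,"grip": 0}
    - {"x": 0,"y": 0,"z": 0,"twist": -0.42,"grip": 0}
    - {"x": 0,"y": 0,"z": 0,"twist": -0.56,"grip": 0}
    - {"x": 0,"y": 0,"z": 0,"twist": -0.7,"grip": 0}

```text
time: 12.9
position: [0.5725, -0.074, 0.2421]
ee_rot: [179.9, 0.1, -54.4]
wrist_force: [-0.6, 0.4, 0.3]
width: 0.007
```

Emit:
move_arm:
  plan:
    - {"x": 0,"y": 0,"z": 0,"twist": -0.14,"grip": 0}
    - {"x": 0,"y": 0,"z": 0,"twist": -0.28,"grip": 0}
    - {"x": 0,"y": 0,"z": 0,"twist": -0.42,"grip": 0}
    - {"x": 0,"y": 0,"z": 0,"twist": -0.56,"grip": 0}
    - {"x": 0,"y": 0,"z": 0,"twist": -0.7,"grip": 0}

```text
time: 13.4
position: [0.5725, -0.074, 0.2422]
ee_rot: [180.0, 0.1, -14.3]
wrist_force: [-0.5, 1.2, -0.4]
width: 0.001
```

Emit:
move_arm:
  plan:
    - {"x": 0,"y": 0,"z": 0,"twist": -0.14,"grip": 0}
    - {"x": 0,"y": 0,"z": 0,"twist": -0.28,"grip": 0}
    - {"x": 0,"y": 0,"z": 0,"twist": -0.42,"grip": 0}
    - {"x": 0,"y": 0,"z": 0,"twist": -0.54,"grip": 0}
    - {"x": 0,"y": 0,"z": 0,"twist": -0.54,"grip": 0}

```text
time: 13.9
position: [0.5726, -0.0741, 0.2421]
ee_rot: [-180.0, 0.1, 16.3]
wrist_force: [0.0, -0.5, -0.0]
width: 0.002
```

Run:
```python
from h import *
st();togo([.5738,-.0744,.192],16)
D=eyes.capture("top")[1];X=cloud("top",D);q=X[(X[:,2]>.19)&(X[:,2]<.222)&(np.hypot(X[:,0]-.615,X[:,1]+.1165)<.1)]
print("bar",len(q),cv2.minAreaRect((q[:,:2]*1000).astype(np.float32)))
```

```text
t 13.90 theta 106.3 s 29.2 rho 52.8 z 242.1 Ft 0.1 Fr -0.5 Fz -0.0 q1 -11 q6 -27
shift cm x 0.11 y 0.07 z 5.01 twist 0.006
bar 2 ((592.7332153320312, -48.5211181640625), (1.4959721565246582, 0.0), -167.88356018066406)
```

Emit:
move_arm:
  plan:
    - {"x": 0,"y": 0,"z": 2.5,"twist": 0,"grip": 0}
    - {"x": 0,"y": 0,"z": 5,"twist": 0,"grip": 0}
    - {"x": 0.4,"y": 0,"z": 5,"twist": 0,"grip": 0}
    - {"x": 0.7,"y": 0,"z": 5,"twist": 0,"grip": 0}
    - {"x": 0.85,"y": 0,"z": 5,"twist": 0,"grip": 0}

```text
time: 14.45
position: [0.5821, -0.0718, 0.1939]
ee_rot: [179.9, -0.1, 16.2]
wrist_force: [0.3, 0.5, -0.3]
width: -0.001
```

Emit:
move_arm:
  plan:
    - {"x": 0.75,"y": -0.24,"z": 0.07,"twist": 0.14,"grip": 0}
    - {"x": 1.52,"y": -0.36,"z": 0.13,"twist": 0.28,"grip": 0}
    - {"x": 2.3,"y": -0.38,"z": 0.2,"twist": 0.42,"grip": 0}
    - {"x": 3.08,"y": -0.29,"z": 0.27,"twist": 0.56,"grip": 0}
    - {"x": 3.83,"y": -0.1,"z": 0.33,"twist": 0.7,"grip": 0}

```text
time: 14.95
position: [0.6178, -0.06, 0.1908]
ee_rot: [180.0, -0.0, -24.2]
wrist_force: [-6.7, 1.0, 3.0]
width: 0.0
```

Emit:
move_arm:
  plan:
    - {"x": 0.75,"y": -0.24,"z": 0.07,"twist": 0.14,"grip": 0}
    - {"x": 1.52,"y": -0.36,"z": 0.13,"twist": 0.28,"grip": 0}

```text
time: 15.15
position: [0.6332, -0.0624, 0.1895]
ee_rot: [-180.0, -0.0, -40.2]
wrist_force: [-6.3, 3.3, 3.1]
width: 0.0
```

```bash
python3 arc.py 20.5 52 .07 4;python3 - <<'E'
from h import *
st()
E
```

```text
x 0.37 y -0.13 z 0.03 tw 0.07
x 0.75 y -0.24 z 0.07 tw 0.14
x 1.13 y -0.31 z 0.10 tw 0.21
x 1.52 y -0.36 z 0.13 tw 0.28
t 15.15 theta 49.8 s 21.4 rho 52.7 z 189.5 Ft 6.9 Fr -1.6 Fz 3.1 q1 -9 q6 31
```

Emit:
move_arm:
  plan:
    - {"x": 0.37,"y": -0.13,"z": 0.03,"twist": 0.07,"grip": 0}
    - {"x": 0.75,"y": -0.24,"z": 0.07,"twist": 0.14,"grip": 0}

```text
time: 15.35
position: [0.6405, -0.0652, 0.1889]
ee_rot: [-179.9, 0.0, -48.1]
wrist_force: [-4.1, 3.1, 2.9]
width: 0.004
```

Emit:
move_arm:
  plan:
    - {"x": 0.37,"y": -0.13,"z": 0.03,"twist": 0.07,"grip": 0}
    - {"x": 0.75,"y": -0.24,"z": 0.07,"twist": 0.14,"grip": 0}

```text
time: 15.55
position: [0.6474, -0.0689, 0.1883]
ee_rot: [-179.9, 0.0, -56.1]
wrist_force: [-5.3, 4.8, 3.5]
width: -0.003
```

Emit:
move_arm:
  plan:
    - {"x": 0.37,"y": -0.13,"z": 0.03,"twist": 0.07,"grip": 0}
    - {"x": 0.75,"y": -0.24,"z": 0.07,"twist": 0.14,"grip": 0}

```text
time: 15.75
position: [0.6533, -0.0729, 0.1878]
ee_rot: [-179.9, 0.1, -64.0]
wrist_force: [-5.8, 6.6, 4.2]
width: -0.002
```

Emit:
move_arm:
  plan:
    - {"x": 0.37,"y": -0.13,"z": 0.03,"twist": 0.07,"grip": 0}

```text
time: 15.85
position: [0.6562, -0.0755, 0.1875]
ee_rot: [-179.9, 0.1, -68.0]
wrist_force: [-5.9, 7.7, 4.4]
width: -0.003
```

Emit:
move_arm:
  plan:
    - {"x": 0.37,"y": -0.13,"z": 0.03,"twist": 0.07,"grip": 0}

```text
time: 15.95
position: [0.659, -0.0782, 0.1872]
ee_rot: [-179.9, 0.1, -72.0]
wrist_force: [-4.9, 9.4, 4.2]
width: 0.003
```

```bash
python3 -c "from h import *;st()"
```

```text
t 15.95 theta 18.0 s 23.0 rho 53.2 z 187.2 Ft 10.5 Fr -1.7 Fz 4.2 q1 -10 q6 62
```

Emit:
move_arm:
  plan:
    - {"x": 0.37,"y": -0.13,"z": 0.03,"twist": 0.07,"grip": 0}
    - {"x": 0.75,"y": -0.23,"z": 0.07,"twist": 0.14,"grip": 0}
    - {"x": 1.13,"y": -0.31,"z": 0.1,"twist": 0.21,"grip": 0}
    - {"x": 1.52,"y": -0.36,"z": 0.13,"twist": 0.28,"grip": 0}
    - {"x": 1.91,"y": -0.38,"z": 0.17,"twist": 0.35,"grip": 0}

```text
time: 16.45
position: [0.6696, -0.0943, 0.1857]
ee_rot: [-179.8, 0.2, -92.0]
wrist_force: [1.3, 10.4, 3.2]
width: -0.001
```

```bash
python3 -c "from h import *;st()"
```

```text
t 16.45 theta -2.0 s 24.1 rho 53.3 z 185.7 Ft 10.5 Fr 0.9 Fz 3.2 q1 -11 q6 81
```

Emit:
move_arm:
  plan:
    - {"x": 0.37,"y": -0.13,"z": 0.03,"twist": 0.07,"grip": 0}
    - {"x": 0.75,"y": -0.23,"z": 0.07,"twist": 0.14,"grip": 0}
    - {"x": 1.13,"y": -0.31,"z": 0.1,"twist": 0.21,"grip": 0}
    - {"x": 1.52,"y": -0.36,"z": 0.13,"twist": 0.28,"grip": 0}

```text
time: 16.85
position: [0.6738, -0.1094, 0.1846]
ee_rot: [-179.6, 0.3, -108.0]
wrist_force: [9.0, 10.7, 1.9]
width: 0.004
```

Run:
```python
from h import *
np.set_printoptions(precision=4,suppress=True)
st()
P={}
for cam in("top","side"):
    p,D=snap(cam,cam+"3")
    for n in("red_ball","black_ball","screw"):
        q=eyes.tip_of(cam,n)
        if q: print(cam,n,q[0]["p"],q[0]["point"],at_z(cam,q[0]["point"],.1955))
st()
p=cv2.imread("pics/top3.png");s=cv2.imread("pics/side3.png")
cv2.imwrite("pics/c3.png",np.hstack([cv2.resize(p[150:290,270:430],(400,350)),cv2.resize(s[190:330,240:400],(400,350))]))
```

```text
t 16.85 theta -18.0 s 24.7 rho 53.2 z 184.6 Ft 13.0 Fr 5.3 Fz 1.9 q1 -12 q6 96
top screw 0.69 [350.1, 202.4] [ 0.6239 -0.119   0.1955]
side red_ball 0.73 [264.6, 222.8] [ 0.5342 -0.0971  0.1955]
side black_ball 0.86 [366.1, 218.5] [ 0.6945 -0.1308  0.1955]
side screw 0.63 [315.8, 223.8] [ 0.609  -0.1244  0.1955]
t 17.25 theta -17.9 s 24.0 rho 53.4 z 184.5 Ft 9.2 Fr 5.5 Fz 1.1 q1 -12 q6 95
```

View pics/c3.png

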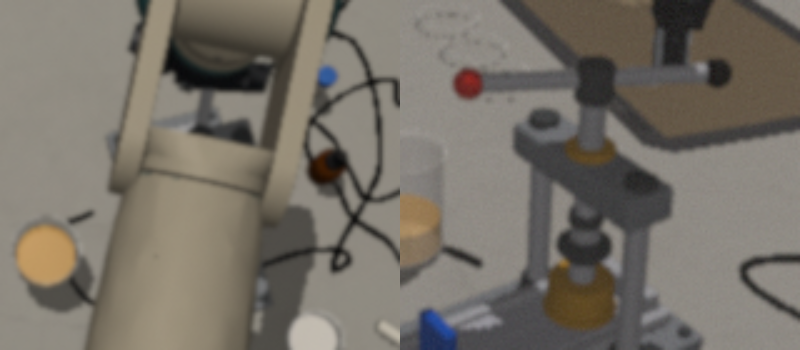

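Emit:
move_arm:
  plan:
    - {"x": 0.32,"y": -0.11,"z": 0.03,"twist": 0.06,"grip": 0}
    - {"x": 0.66,"y": -0.2,"z": 0.05,"twist": 0.12,"grip": 0}
    - {"x": 0.66,"y": -0.2,"z": 0.05,"twist": 0.12,"grip": 0}

```text
time: 17.55
position: [0.6742, -0.1171, 0.184]
ee_rot: [-179.6, 0.4, -114.9]
wrist_force: [12.8, 7.4, 0.4]
width: -0.001
```

Run:
```python
from h import *
np.set_printoptions(precision=4,suppress=True)
st()
eyes.capture("side");P=[]
for n in("red_ball","black_ball"):
    q=eyes.tip_of("side",n);print(q[0]["p"]);P.append(at_z("side",q[0]["point"],.197))
d=P[1]-P[0];print(np.degrees(np.arctan2(d[1],d[0])),np.linalg.norm(d))
```

```text
t 17.55 theta -24.9 s 24.1 rho 53.5 z 184.0 Ft 12.1 Fr 8.5 Fz 0.4 q1 -13 q6 102
0.95
0.79
-23.23885225020458 0.15657122997701997
```

Emit:
move_arm:
  plan:
    - {"x": -1,"y": 0,"z": 0,"twist": 0,"grip": 0}
    - {"x": -2,"y": 0,"z": 0,"twist": 0,"grip": 0}
    - {"x": -2,"y": 0,"z": -4,"twist": 0,"grip": 0}
    - {"x": -2,"y": 0,"z": -8,"twist": 0,"grip": 0}
    - {"x": -2,"y": 0,"z": -10,"twist": 0,"grip": 0}

```text
time: 18.2
position: [0.6801, -0.1012, 0.2866]
ee_rot: [-179.7, 0.1, -114.9]
wrist_force: [0.2, 0.5, 1.2]
width: 0.001
```

Run:
```python
from h import *
np.set_printoptions(precision=4,suppress=True)
st()
p,D=snap("side","side4");P=[]
for n in("red_ball","black_ball"):
    q=eyes.tip_of("side",n);print(q[0]["p"]);P.append(at_z("side",q[0]["point"],.197))
d=P[1]-P[0];print(np.degrees(np.arctan2(d[1],d[0])),np.linalg.norm(d))
for n in("beaker","dropper","vial","die_axis","tab"):
    q=eyes.tip_of("side",n);print(n,q[0]["p"],at_z("side",q[0]["point"],{"die_axis":.02,"tab":.038}.get(n,0)))
X=cloud("side",D);r=np.hypot(X[:,0]-C[0],X[:,1]-C[1]);z=X[(r<.095)&(X[:,2]>.17)&(X[:,2]<.24),2]
print("bar/hub z",np.percentile(z,[50,90,98]))
cv2.imwrite("pics/side4c.png",cv2.resize(p[150:400,190:440,::-1],(600,600)))
```

```text
t 18.20 theta -24.9 s 41.2 rho 52.1 z 286.6 Ft 0.5 Fr 0.0 Fz 1.2 q1 -12 q6 103
0.61
0.62
-21.330492831922633 0.16093995594500735
beaker 0.97 [0.5268 0.0306 0.    ]
dropper 0.86 [ 0.6161 -0.2735  0.    ]
vial 0.98 [ 0.7083 -0.2654  0.    ]
die_axis 0.8 [ 0.6115 -0.1129  0.02  ]
tab 0.97 [ 0.4979 -0.1395  0.038 ]
bar/hub z [0.1985 0.2049 0.2075]
```

View pics/side4c.png

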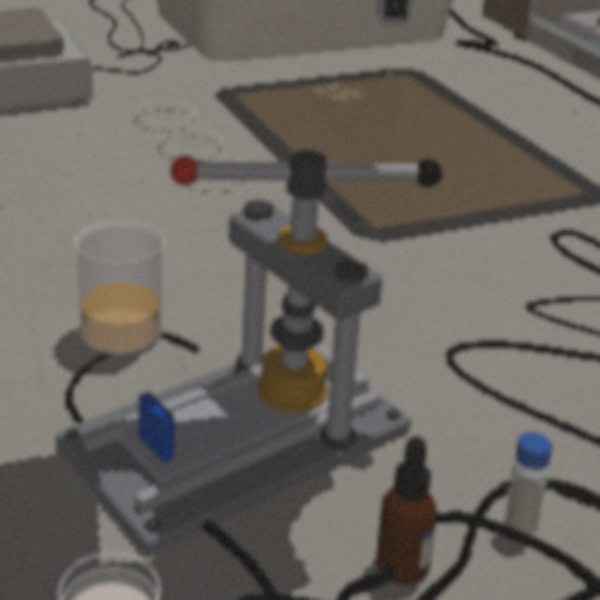

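The crop shows the foot on the plunger, the bar left at (185..430,172), the tab at (157,425) and the glassware still standing. I'll hand it in.

```bash
python3 -c "
from station import manip
print(manip.job_done())"
```

```text
the job is handed in; nothing more can be done
None
```

I pushed the carrier home and tightened the screw about an eighth of a turn past the heavier point. I then let go and handed the job in at about 18.5 s of the 72 s allowed.

- **Carrier:** I pushed it by the tab until it stalled against the back stop, at about 28 N sideways (about 34 N in total on the wrist). Depth readings then put the tab centre 115 mm from the screw axis, as specified.
- **Screw:** I pushed the red end through about 150°, then the black end through about 128°. The push force was about 7 N while free. It rose to 10.5 N when the foot met the plunger, around bar angle 25°, and was 12–13 N at the end.
- **Last checks:** With the gripper clear, the bar stood at about -21°, roughly 45° past the heavier point. The hub height gave about 23.5 mm of sink, against 23.1 mm from the angles turned. The foot was on the plunger, and the wrist force was close to zero.
- **Glassware:** The beaker, dropper and vial were still standing, within about 5–8 mm of where I first measured them, which is about the spread of these readings.

**Uncertain:**
- The heavier point is only known to about ±8°, because the force rose gradually and the readings were noisy.
- The bar angle from the camera (-23°, then -21°) differed by up to 2° from the angle worked out from the arm's position.

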